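# Sort full and empty brad canisters by feel

### The arm

A 6-joint arm with a two-finger parallel gripper is mounted at the origin on a cart in front of the work surface, level with it; the furniture and walls round the work are solid. World frame = base frame: x ahead of the robot, y to its left, z up, the work surface at z = 0. Lengths are in m, angles in rad, forces in N, time in s.
With the tool pointing down it reaches from about 0.4 to 0.825 m from the base axis. Payload 7 kg.
Tool frame: the origin (TCP) lies midway between the tips of the shut fingers; the grasp point (between the pads) lies 19 mm behind it; z points along the fingers, y is the line along which they close (so a half turn about z gives the same grasp; the last joint's range is limited). The gripper opens to 88 mm and grips with 3 to 60 N. Pads are 19 mm wide; open, the fingers measure 130 mm over their backs; the gripper's body (78 mm by 193 mm) begins 47 mm behind the grasp point.
Start: joints at [0.288, 0.359, 0.012, 0, -1.224, -0.288], TCP at [0.675, -0, 0.187] pointing down, gripper open.
Joint ranges: [-3.07, 3.07], [-1.43, 2.12], [-1.02, 1.25], [-3.03, 1.67], [-3.05, -0], [-3.03, 3.03]. Speed limits (rad/s): [2.39, 2.39, 3.01, 3.14, 3.14, 3.14].

### API

Orientations are given as [roll, pitch, yaw] about the fixed x, y, z axes, in that order (R = Rz(yaw) Ry(pitch) Rx(roll)).
In Python, from station import arm, grab_frame, camera_params, spot_in gives the robot as it stands.
- The arm moves only by the shell command python3 -m jog 'ROWS' [FORCE]. ROWS is JSON, a list that holds one entry, the list of rows, each a list of 7 numbers: the shift along the tool's x, y, z in mm, then the turn, a rotation vector about the tool's x, y, z in rad, then the finger opening in mm, from 0 to 87.6. In form: [[[x, y, z, wx, wy, wz, fingers], ...]]. A call has 1 to 20 rows; each row is the pose to reach, as a shift and turn from the pose commanded when the call began, along the tool's axes at that moment; what a row does not reach only later rows make up. A row lasts 1/8 s, in which the tool goes at most 62.5 mm and 10.7 degrees, less where a joint would pass 70% of its speed; a pose out of reach is approached as far as the arm can. A call with a gripper value outside its range is refused whole. The fingers move at their own pace and stop on an object; FORCE is the grip in N (left out, the last holds). Time passes only in rows, so rows that repeat a pose let the fingers close. It gives the time, the measured TCP pose, the force, the opening and the grip force at its end, in the units of the state.
- arm.get_state(): the state, without advancing time (a new reading comes with each control period).
- grab_frame(name): name is "scene" or "side" or "wrist"; returns (picture, depth): 480x640x3 uint8, blue, green, red; 480x640 float32, m along the optical axis (not along the pixel's ray), 0 where there is no reading.
- camera_params(name): a dict with "mtx" (3x3 intrinsics, pixels), "R" (3x3) and "t" (3): a world point X has camera coordinates R X + t. Camera axes: x right, y down, z forward; pixel columns grow to the right and rows downward; lengths in m; the calibration is good to about 2 mm. A picture is of the moment at which its call begins: read the wrist's pose just before it. camera_params takes no time and is no camera call; for the wrist camera it gives the pose at the moment of the call.
- arm.job_done(): hands the job in; it is judged then, once.
Trained networks look in the newest picture that a camera, given by its name, has taken for a name from the list of things; names that differ only in an ending like _2 or _b are one class to them, and where a whole thing is asked for, a point or a joint stands for the part that bears it (a point fixed in the world has none). Each returns a list of dicts, best first, with "confidence" (0 to 1); they miss things now and then, are a little off and sometimes report something else, mostly with a low value. They report only what shows in the picture. A call takes as long as a camera call.
- spot_in(query, camera): "uv" ([column, row] in pixels, amid what is visible of it).
The state is a dict: "t": time; "q": joint angles; "qd": joint speeds; "joint_efforts": joint torques, N m; "eef_pos": TCP position; "ee_rot": TCP orientation; "force": force on the tool from outside, world axes, zero at the start; "moment": the same for the moment, N m; "width": finger opening in m; "gripper_force": force on a finger pad.
Only numpy, scipy, OpenCV 4.12 (cv2) and the standard library are available. Lean on these libraries where they do the work, as an engineer would, in place of code of your own. Each camera call takes 0.05 s, during which the arm holds its last target. There are 200 camera calls.

### The job

Two sealed brad canisters look the same, but one is full and one is empty: feel which by lifting one just clear of the table (no more than 3 cm) and holding it still for a moment. Then put the full one in the blue-ringed holder and the empty one in the orange-ringed holder, press each down gently (under 25 N) against the stiff pad until the pad is fully home on its firm stop, and let go. Do not tip a canister over or disturb the whetstone, the pencil and the offcut lying about.

Things in the scene. Friction and masses are not known exactly. Their poses are not given: they have to be found in the camera images.
- canister_a: sealed upright aluminium canister, 44 mm diameter, 98 mm tall, black cap from 86 mm up, foot tapered to 38 mm over the lowest 4 mm. Looks the same as the other; one of the two is full (0.45 to 0.65 kg), the other empty (0.12 to 0.18 kg), which one varies. Grip across its diameter near the top. Origin: centre of the underside, z up
- canister_b: sealed upright aluminium canister, 44 mm diameter, 98 mm tall, black cap from 86 mm up, foot tapered to 38 mm over the lowest 4 mm. Looks the same as the other; one of the two is full (0.45 to 0.65 kg), the other empty (0.12 to 0.18 kg), which one varies. Grip across its diameter near the top. Origin: centre of the underside, z up
- full_holder: holder for the full canister: fixed dark wood block 84 x 84 x 58 mm high with a round well 46 mm wide in its top, blue ring round the well and blue tag on its front. Origin: centre of the block's underside, on the table, below the well's centre; z up
- empty_holder: holder for the empty canister: fixed dark wood block 84 x 84 x 58 mm high with a round well 46 mm wide in its top, orange ring round the well and orange tag on its front. Origin: centre of the block's underside, on the table, below the well's centre; z up
- full_holder_pad (a joint): stiff pad in the bottom of the blue-ringed well, travel in m: 0 raised, 0.008 fully home on its firm stop; starts at 0 to 0.003 and stays where it is pushed. A canister set in rests on it; about 8 N (its weight included) pushes it down. The stop's height varies unseen: with the pad home the canister's underside is 12 to 20 mm above the table (38 to 46 mm below the mouth)
- empty_holder_pad (a joint): stiff pad in the bottom of the orange-ringed well, travel in m: 0 raised, 0.008 fully home on its firm stop; starts at 0 to 0.003 and stays where it is pushed. A canister set in rests on it; about 8 N (its weight included) pushes it down. The stop's height varies unseen: with the pad home the canister's underside is 12 to 20 mm above the table (38 to 46 mm below the mouth)
- whetstone: bystander: small dark oil stone 62 x 26 x 16 mm, loose on the table; origin: centre of its underside, x along its length
- pencil: bystander: carpenter's pencil 166 x 12 x 9 mm, loose on the table; origin: centre of its underside, x along its length
- scrap: bystander: sawn dark offcut 90 x 24 x 24 mm, loose on the table; origin: centre of its underside, x along its length

How it is judged:
On the way:
1. a canister is held just clear of the table (4 to 35 mm), upright and still, away from the holders (((height (world z) of canister_a between 0.004 and 0.035 m and linear speed of canister_a below 0.03 m/s and angle between canister_a's own z axis and vertical below 0.15 rad and contact force between the fingers and canister_a above 1 N and horizontal distance between canister_a and full_holder above 0.06 m and horizontal distance between canister_a and empty_holder above 0.06 m) or (height (world z) of canister_b between 0.004 and 0.035 m and linear speed of canister_b below 0.03 m/s and angle between canister_b's own z axis and vertical below 0.15 rad and contact force between the fingers and canister_b above 1 N and horizontal distance between canister_b and full_holder above 0.06 m and horizontal distance between canister_b and empty_holder above 0.06 m))), for 0.3 s.
At the end, for the whole second after the job is handed in: Full canister in the blue-ringed holder, empty one in the orange-ringed (weight resting there over / under 3 N), each within 4 mm of the well's centre, upright within 0.08 rad, at rest, underside under 24 mm above the table, the pad below it pressed at least 6 mm down (8 mm is fully home) (((horizontal distance between canister_a and full_holder below 0.004 m and z of canister_a in the frame of full_holder below 0.024 m and value of joint each of full_holder_pad, empty_holder_pad above 0.006 m and angle between each of canister_a, canister_b's own z axis and vertical below 0.08 rad and linear speed of each of canister_a, canister_b below 0.02 m/s and contact force between canister_a and full_holder above 3 N and horizontal distance between canister_b and empty_holder below 0.004 m and z of canister_b in the frame of empty_holder below 0.024 m and contact force between canister_b and empty_holder below 3 N) or (horizontal distance between canister_b and full_holder below 0.004 m and z of canister_b in the frame of full_holder below 0.024 m and value of joint each of full_holder_pad, empty_holder_pad above 0.006 m and angle between each of canister_b, canister_a's own z axis and vertical below 0.08 rad and linear speed of each of canister_b, canister_a below 0.02 m/s and contact force between canister_b and full_holder above 3 N and horizontal distance between canister_a and empty_holder below 0.004 m and z of canister_a in the frame of empty_holder below 0.024 m and contact force between canister_a and empty_holder below 3 N))); the robot touches nothing.
It fails at once if a canister is pressed on a holder with more than 25 N (contact force between any of canister_a, canister_b and full_holder above 25 N or contact force between any of canister_a, canister_b and empty_holder above 25 N).
It fails at once if a canister is tipped over (angle between any of canister_a, canister_b's own z axis and vertical above 0.6 rad).
It fails at once if the whetstone, pencil or offcut is moved by more than 30 mm (distance of any of whetstone, pencil, scrap from where it was at the start of the episode above 0.03 m).
It also fails if it takes over 69 s, if anything falls off the work surface, if the arm or the gripper's body presses on something with over 40 N, if the wrist force passes 120 N, or if a joint passes its speed limit or range.

## Working session

There is one attempt and no reset: what is moved stays moved. The work goes in short steps, Python scripts to look and compute and a shell command to move; the robot and the scene stay as the last step left them, time stands still between calls to the robot, and variables do not carry over. Pictures are saved under pics/ and viewed, at most 10 in all, crops included, and the job is handed in when it is done.

```bash
mkdir -p pics
cat > h.py <<'E'
import numpy as np, cv2
from station import arm, grab_frame, camera_params, spot_in
def world(cam,uv,d,P=None):
    P=P or camera_params(cam); K=np.array(P["mtx"]);R=np.array(P["R"]);t=np.array(P["t"])
    c=np.linalg.inv(K)@np.array([uv[0],uv[1],1])*d
    return R.T@(c-t)
def cloud(cam,d):
    P=camera_params(cam);K=np.array(P["mtx"]);R=np.array(P["R"]);t=np.array(P["t"])
    v,u=np.mgrid[:480,:640]; p=np.stack([u*d,v*d,d],-1)@np.linalg.inv(K).T
    return (p-t)@R
E
python3 - <<'E'
from h import *
for c in ("scene","side"):
    im,d=grab_frame(c); cv2.imwrite(f"pics/{c}0.png",im); np.savez(f"{c}0.npz",im=im,d=d)
    W=cloud(c,d)
    for q in ("canister_a","full_holder","empty_holder","whetstone","pencil","scrap"):
        for r in spot_in(q,c)[:3]:
            u,v=map(int,r["uv"]); print(c,q,r["confidence"],r["uv"],W[v,u].round(3))
s=arm.get_state();print({k:np.round(s[k],3) for k in s})
E
```

```text
scene canister_a 0.86 [286.2, 322.5] [ 0.469 -0.175  0.073]
scene canister_a 0.76 [238.1, 282.9] [ 0.479 -0.08   0.077]
scene full_holder 0.55 [360.9, 292.9] [ 0.612 -0.198  0.021]
scene full_holder 0.37 [286.3, 323.3] [ 0.467 -0.176  0.073]
scene empty_holder 0.98 [280.2, 228.1] [ 0.614 -0.042  0.059]
scene whetstone 0.68 [261.4, 319.0] [ 0.485 -0.113  0.016]
scene pencil 0.91 [362.0, 232.8] [ 0.733 -0.119  0.008]
scene scrap 0.72 [320.1, 192.5] [ 0.757 -0.012  0.024]
scene scrap 0.6 [287.0, 317.4] [ 0.468 -0.177  0.086]
scene scrap 0.37 [360.0, 233.3] [ 0.729 -0.118  0.008]
side canister_a 0.8 [416.0, 214.1] [ 0.479 -0.138  0.085]
side canister_a 0.69 [378.3, 269.9] [ 0.525 -0.094  0.015]
side canister_a 0.65 [403.4, 263.0] [ 0.489 -0.045  0.062]
side full_holder 0.73 [334.5, 219.6] [ 0.6   -0.161  0.052]
side empty_holder 0.84 [288.1, 266.9] [ 0.644 -0.045  0.038]
side whetstone 0.67 [215.7, 280.2] [ 0.739 -0.013  0.024]
side whetstone 0.47 [380.4, 268.3] [ 0.522 -0.095  0.017]
side pencil 0.69 [230.8, 244.6] [ 0.756 -0.127  0.01 ]
side scrap 0.71 [220.6, 278.4] [ 0.734 -0.018  0.024]
{'t': np.float64(0.7), 'q': array([ 0.288,  0.359,  0.012,  0.   , -1.224, -0.288]), 'qd': array([ 0.   , -0.001,  0.   , -0.   ,  0.001, -0.001]), 'joint_efforts': array([ 1.0000e-03, -5.8216e+01,  2.9325e+01,  7.0010e+00,  1.2000e-02,
       -0.0000e+00]), 'eef_pos': array([ 0.675, -0.   ,  0.187]), 'ee_rot': array([-3.142, -0.   , -1.571]), 'force': array([-0.127,  0.31 ,  0.245]), 'moment': array([ 0.014,  0.013, -0.041]), 'gripper_force': np.float64(0.0), 'width': np.float64(0.088)}
```

View pics/scene0.png

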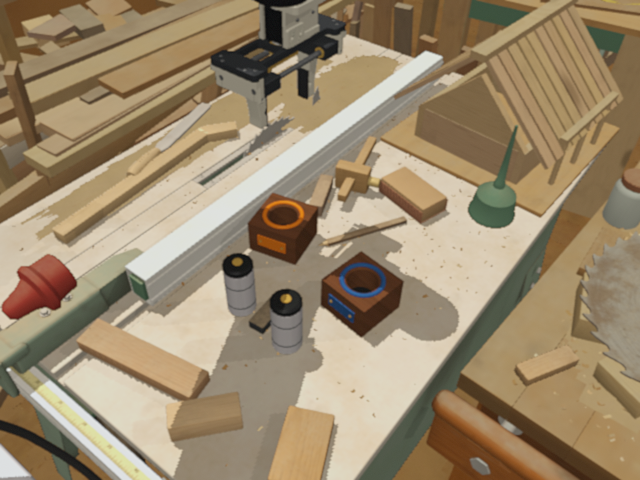

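View pics/side0.png

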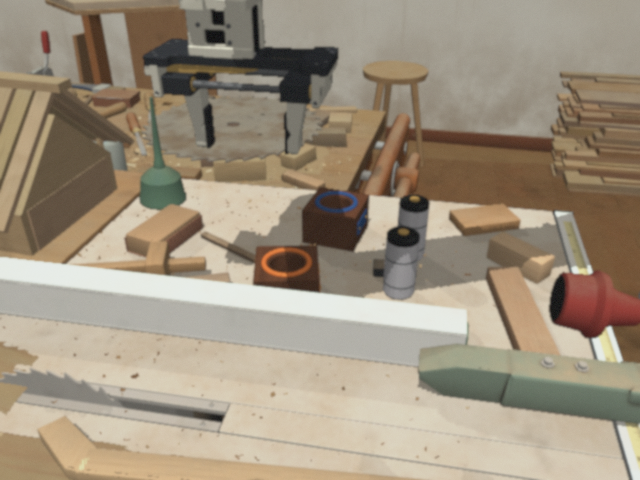

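Run:
```python
from h import *
# fused top-down map and circle fits
for c in ("scene","side"):
    z=np.load(c+"0.npz");W=cloud(c,z["d"]);im=z["im"].astype(int)
    P=W.reshape(-1,3);C=im.reshape(-1,3);ok=(z["d"].ravel()>0)&(abs(P[:,1])<.4)&(P[:,0]>.35)&(P[:,0]<.9)
    print(c,"table z",np.median(P[ok&(abs(P[:,2])<.01)][:,2]))
    top=ok&(P[:,2]>.092)&(P[:,2]<.104)
    n=np.zeros(top.sum(),int);Q=np.float32(P[top][:,:2])
    m=np.zeros((400,400),np.uint8);ij=((Q-[.35,-.4])*[700,490]).astype(int);
    # cluster
    b=np.zeros((600,800),np.uint8);ij=((Q-[.35,-.4])*1000).astype(int);b[ij[:,0],ij[:,1]]=255
    b=cv2.dilate(b,np.ones((7,7)));k,l=cv2.connectedComponents(b);lab=l[ij[:,0],ij[:,1]]
    for i in range(1,k):
        q=Q[lab==i]
        if len(q)>30: 
            (x,y),r=cv2.minEnclosingCircle(q);print(c,"top",len(q),(round(x,4),round(y,4),round(r,4)),q.mean(0).round(4),np.median(P[top][lab==i][:,2]).round(4))
    for nm,mk in (("blue",(C[:,0]>C[:,2]+40)),("orange",(C[:,2]>C[:,0]+70)&(C[:,1]<C[:,2]-30))):
        s=ok&mk&(abs(P[:,2]-.058)<.006)
        q=np.float32(P[s][:,:2]); 
        if len(q)>20:
            e=cv2.minEnclosingCircle(q);print(c,nm,len(q),np.round(e[0],4),round(e[1],4),np.median(P[s][:,2]).round(4))
```

```text
scene table z -6.003757131288629e-05
scene top 664 (0.4821, -0.1622, 0.0223) [ 0.4812 -0.1632] 0.0957
scene top 549 (0.4925, -0.0663, 0.0226) [ 0.4909 -0.0681] 0.0955
scene blue 408 [ 0.6042 -0.2044] 0.0334 0.0608
scene orange 1260 [ 0.614  -0.1079] 0.1419 0.0583
side table z 0.0005461268426332505
side top 363 (0.4832, -0.1569, 0.0225) [ 0.483 -0.154] 0.096
side top 481 (0.492, -0.0632, 0.0226) [ 0.4926 -0.0589] 0.0961
side blue 164 [ 0.6033 -0.2013] 0.0328 0.0614
side orange 603 [ 0.643  -0.0252] 0.0382 0.0608
```

The scene picture shows the cans at (238,283) and (286,320), the orange holder at (283,226), the blue holder at (362,290), and the fence beside the orange holder. The side view agrees with this. The orange ring fit needs tightening.

Run:
```python
from h import *
for c in ("scene","side"):
    z=np.load(c+"0.npz");W=cloud(c,z["d"]);P=W.reshape(-1,3);C=z["im"].reshape(-1,3).astype(int)
    for nm,mk,ctr in (("blue",(C[:,0]>C[:,2]+40),(.604,-.203)),("orange",(C[:,2]>C[:,0]+110),(.625,-.03))):
        s=mk&(abs(P[:,2]-.059)<.004)&(np.hypot(P[:,0]-ctr[0],P[:,1]-ctr[1])<.06)
        q=np.float32(P[s][:,:2]); e=cv2.fitEllipse(q); m=cv2.minEnclosingCircle(q);print(c,nm,len(q),np.round(e[0]+e[1],4),np.round(m[0],4),m[1], q.min(0),q.max(0))
    f=(P[:,1]>.01)&(P[:,1]<.2)&(P[:,0]>.45)&(P[:,0]<.75)&(P[:,2]>.03)&(P[:,2]<.12)&(C.min(1)>150)
    print(c,"fence",np.percentile(P[f],[2,50,98],axis=0).round(3).tolist())
im,d=grab_frame("wrist");cv2.imwrite("pics/w0.png",im)
```

```text
scene blue 394 [ 0.6037 -0.2043  0.0595  0.0602] [ 0.6042 -0.2044] 0.03341915085911751 [ 0.5712087  -0.23642626] [ 0.6361347  -0.17265767]
scene orange 404 [ 0.641  -0.0249  0.0603  0.0636] [ 0.6431 -0.0236] 0.036714207381010056 [ 0.6067307  -0.05845403] [0.67818713 0.01206441]
scene fence [[0.455, 0.037, 0.057], [0.581, 0.058, 0.06], [0.742, 0.081, 0.062]]
side blue 161 [ 0.6038 -0.2002  0.0593  0.0605] [ 0.6033 -0.2013] 0.03283810615539551 [ 0.57231647 -0.23395039] [ 0.6342668  -0.16938125]
side orange 229 [ 0.6472 -0.0202  0.0467  0.0613] [ 0.6475 -0.0228] 0.036414120346307755 [ 0.633956   -0.05665561] [0.675576   0.01131564]
side fence [[0.456, 0.04, 0.031], [0.594, 0.08, 0.06], [0.743, 0.084, 0.062]]
```

View pics/w0.png

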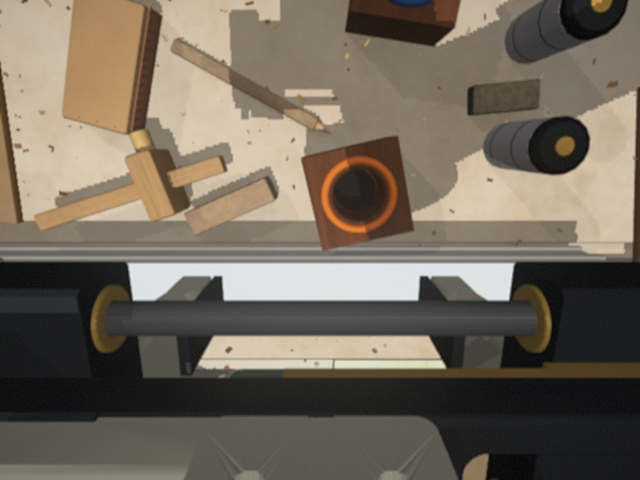

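The wrist view shows the orange ring at (359,193), the can caps at (565,145) and (597,5), and part of the blue holder at the top. I'll move to bring all of them into view.

```bash
python3 -m jog '[[[15,50,0,0,0,0,87],[30,100,0,0,0,0,87],[40,130,0,0,0,0,87],[40,130,0,0,0,0,87],[40,130,0,0,0,0,87]]]' 20
cat > wm.py <<'E'
from h import *
import sys
def plane(uv,z,P):
    K=np.array(P["mtx"]);R=np.array(P["R"]);t=np.array(P["t"]);o=-R.T@t
    r=(np.c_[uv,np.ones(len(uv))]@np.linalg.inv(K).T)@R
    return o+r*((z-o[2])/r[:,2])[:,None]
def measure(tag):
    P=camera_params("wrist");im,d=grab_frame("wrist");cv2.imwrite(f"pics/{tag}.png",im)
    W=cloud("wrist",d);C=im.astype(int);print("cam",(-np.array(P["R"]).T@np.array(P["t"])).round(3))
    blue=(C[...,0]>C[...,2]+50);org=(C[...,2]>C[...,0]+120)&(C[...,1]<C[...,2]-60)
    cap=(d>0)&(abs(W[...,2]-.0975)<.004)
    for nm,mk,z,lo in (("blue",blue&(abs(W[...,2]-.059)<.004),.059,200),("orange",org&(abs(W[...,2]-.059)<.004),.059,200),("cap",cap&(W[...,1]<0),.098,200)):
        m=mk.astype(np.uint8)*255
        for c in cv2.findContours(m,cv2.RETR_EXTERNAL,cv2.CHAIN_APPROX_NONE)[0]:
            if cv2.contourArea(c)<lo: continue
            p=plane(cv2.convexHull(c)[:,0,:].astype(float),z,P)[:,:2].astype(np.float32)
            if len(p)>5:
                e=cv2.fitEllipse(p);x,y,w,h=cv2.boundingRect(c);print(nm,(x,y,w,h),np.round(e[0]+e[1],4))
if __name__=="__main__": measure(sys.argv[1])
E
python3 wm.py w1
```

```text
t: 1.38
eef_pos: [0.5457, -0.0399, 0.1877]
ee_rot: [-3.14, 0.0, -1.571]
force: [-0.0, -0.0, -0.0]
width: 0.087
gripper_force: 0.0
cam [ 0.546 -0.107  0.385]
blue (235, 0, 51, 59) [ 0.5969 -0.1957  0.0389  0.0537]
blue (202, 0, 10, 35) [ 0.6334 -0.203   0.0093  0.0266]
orange (176, 204, 75, 71) [ 0.6423 -0.0233  0.0659  0.066 ]
cap (360, 172, 54, 53) [ 0.4955 -0.0658  0.0406  0.0414]
cap (377, 34, 59, 63) [ 0.4861 -0.1598  0.0408  0.0412]
```

View pics/w1.png

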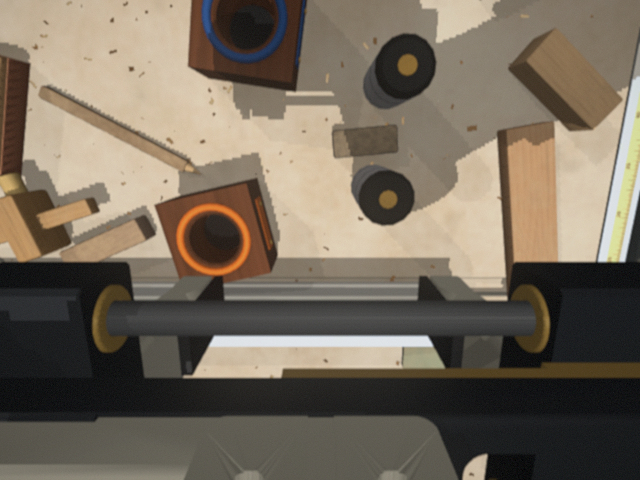

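The caps are at (407,65) and (386,197), the orange ring at (213,239), and the blue ring is cut off at the top. I'll grasp the near can (C2) and weigh it.

```bash
python3 -m jog '[[[25,52,0,0,0,0,87],[25,52,30,0,0,0,87],[25,52,75,0,0,0,87],[25,52,110,0,0,0,87],[25,52,126,0,0,0,87],[25,52,126,0,0,0,87],[25,52,126,0,0,0,38],[25,52,126,0,0,0,38],[25,52,126,0,0,0,38],[25,52,126,0,0,0,38],[25,52,126,0,0,0,38],[25,52,126,0,0,0,38],[25,52,126,0,0,0,38]]]' 30
```

```text
t: 3.05
eef_pos: [0.493, -0.065, 0.0612]
ee_rot: [-3.142, -0.0, -1.571]
force: [0.0, -0.3, 1.0]
width: 0.0383
gripper_force: 0.0
```

```bash
python3 -m jog '[[[0,0,-5,0,0,0,38],[0,0,-12,0,0,0,38],[0,0,-16,0,0,0,38],[0,0,-16,0,0,0,38],[0,0,-16,0,0,0,38],[0,0,-16,0,0,0,38],[0,0,-16,0,0,0,38],[0,0,-16,0,0,0,38],[0,0,-16,0,0,0,38]]]'
python3 - <<'E'
from h import *
s=arm.get_state();print(s["force"],s["moment"])
for c in ("scene","side"):
    im,d=grab_frame(c);cv2.imwrite(f"pics/{c}1.png",im)
    r=spot_in("canister_a",c);print(c,[(x["uv"],x["confidence"]) for x in r[:3]])
    print(arm.get_state()["force"])
E
```

```text
t: 4.18
eef_pos: [0.493, -0.065, 0.0771]
ee_rot: [3.141, -0.0, -1.571]
force: [-0.4, 0.4, -0.1]
width: 0.038
gripper_force: 0.0
[-0.37427928  0.3508587  -0.07151385] [ 0.00872586 -0.02420983 -0.01563508]
scene [([360.1, 288.1], 0.74), ([239.0, 284.1], 0.69), ([286.3, 320.4], 0.57)]
[-0.58130807  0.16835883 -0.63935451]
side [([402.3, 261.4], 0.81), ([415.6, 215.6], 0.77)]
[ 0.13869514 -0.17652327 -0.32125426]
```

Run:
```python
import cv2,numpy as np
a=cv2.imread("pics/scene1.png")[200:400,160:420];b=cv2.imread("pics/side1.png")[120:320,300:500]
cv2.imwrite("pics/c1.png",np.hstack([cv2.resize(a,None,fx=1.7,fy=1.7),cv2.resize(b,None,fx=1.7,fy=1.7)]))
```

```text
(no output)
```

View pics/c1.png

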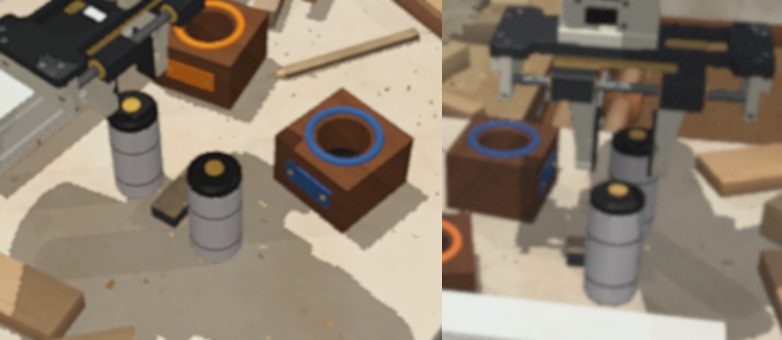

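The fingers closed on nothing (38 mm, 0 N), and the can is still standing in its place. Both views show the fingers off from it, so I'll locate the fingertips by depth.

```bash
python3 - <<'E'
from h import *
for c in ("scene","side"):
    im,d=grab_frame(c); W=cloud(c,d); np.savez(c+"1.npz",im=im,d=d)
    d0=np.load(c+"0.npz")["d"]; m=(d>0)&(d<d0-.02)&(W[...,2]>.05)&(W[...,2]<.14)&(abs(W[...,0]-.5)<.15)&(abs(W[...,1]+.07)<.15)
    P=W[m]
    for lo in np.arange(.05,.14,.01):
        q=P[(P[:,2]>=lo)&(P[:,2]<lo+.01)]
        if len(q)>5: print(c,round(lo,2),len(q),np.percentile(q,[3,50,97],axis=0)[:,:2].round(3).tolist())
P=camera_params("wrist");print(np.array(P["R"]).round(3).tolist(),(-np.array(P["R"]).T@np.array(P["t"])).round(3))
print(arm.get_state()["q"])
E
python3 wm.py w2
```

```text
scene 0.11 31 [[0.468, -0.076], [0.511, -0.073], [0.522, -0.056]]
scene 0.12 187 [[0.457, -0.078], [0.472, -0.074], [0.523, -0.056]]
scene 0.13 194 [[0.457, -0.078], [0.473, -0.075], [0.525, -0.058]]
side 0.11 25 [[0.458, -0.061], [0.511, -0.055], [0.524, -0.054]]
side 0.12 176 [[0.458, -0.057], [0.511, -0.054], [0.525, -0.052]]
side 0.13 198 [[0.458, -0.07], [0.491, -0.054], [0.525, -0.052]]
[[-1.0, -0.001, 0.001], [-0.0, 0.969, 0.248], [-0.001, 0.248, -0.969]] [ 0.493 -0.132  0.274]
[ 2.64842229e-01  1.71597912e-01 -5.23567095e-01  1.17290535e-05
 -8.75585465e-01 -2.64851570e-01]
cam [ 0.493 -0.132  0.274]
blue (35, 0, 131, 71) [ 0.6056 -0.2021  0.0647  0.0661]
orange (35, 337, 28, 26) [ 0.6666 -0.0063  0.0082  0.0247]
orange (32, 272, 48, 29) [ 0.6555 -0.0479  0.0106  0.0348]
cap (277, 238, 84, 63) [ 0.4944 -0.0676  0.0402  0.0415]
cap (292, 25, 96, 103) [ 0.4852 -0.1599  0.0412  0.0414]
```

View pics/w2.png

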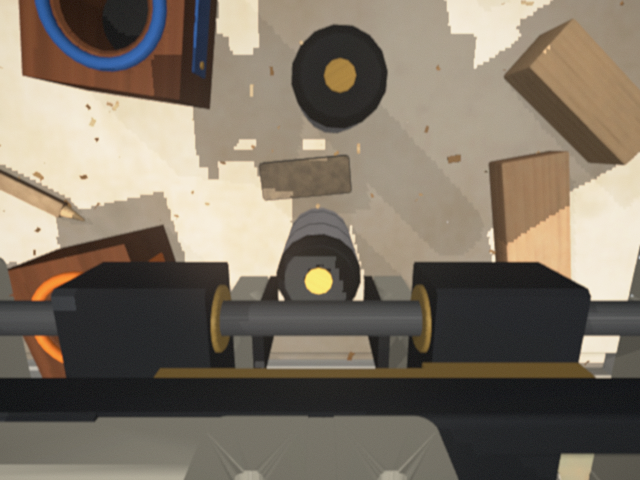

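The wrist view shows the can's gold cap centre (318,281) midway between the fingers, so x and y are right. The depth puts the tips at z≈0.117, though, 40 mm above the reported TCP. I'll check this against the start pictures.

Run:
```python
from h import *
for c,f,ctr in (("scene","0",(.675,0)),("side","0",(.675,0)),("scene","1",(.493,-.065)),("side","1",(.493,-.065))):
    z=np.load(c+f+".npz");W=cloud(c,z["d"]);P=W[(z["d"]>0)&(abs(W[...,0]-ctr[0])<.075)&(abs(W[...,1]-ctr[1])<.0125)&(W[...,2]>.1)]
    L=P[P[:,0]<ctr[0]-.01];R=P[P[:,0]>ctr[0]+.01]
    for n,q in (("L",L),("R",R)):
        h,e=np.histogram(q[:,2],np.arange(.1,.32,.01));print(c,f,n,np.percentile(q[:,2],[0,2]).round(3),h)
```

```text
scene 0 L [0.225 0.23 ] [  0   0   0   0   0   0   0   0   0   0   0   0  21 107 103 106 107  17
   0   0   0]
scene 0 R [0.224 0.228] [  0   0   0   0   0   0   0   0   0   0   0   0  37  94 109 104 111  88
  55  63  38]
side 0 L [0.227 0.231] [  0   0   0   0   0   0   0   0   0   0   0   0  20 131 146 141 159 163
 111   0   0]
side 0 R [0.227 0.229] [  0   0   0   0   0   0   0   0   0   0   0   0  35 157 161 167 181 196
 155  28  63]
scene 1 L [0.116 0.128] [  0   7  90  93  83  43   8   0   0   0 203  49 258  86  91  94  30   0
  67 130   6]
scene 1 R [0.116 0.118] [ 0 24 87 88 88 77 82 33 24  1  0  0 36  0  0  0  0  0  0  0  0]
side 1 L [0.116 0.12 ] [  0  12  73  86  73  86 114  32   0   1  41   3  98   0   0   0   0   0
   7  50   2]
side 1 R [0.117 0.121] [  0  14  76  92  77 102 116  46   3   3   0   0 148   0   0  27  35   7
  74  41   2]
```

The fingertips sit 39 mm above the reported TCP at both openings, so the TCP offset is wrong along z. To grasp at 80 mm height I need a reported TCP z of 0.022.

```bash
python3 -m jog '[[[1,-1,0,0,0,0,87],[1,-1,0,0,0,0,87],[1,-1,0,0,0,0,87],[1,-1,0,0,0,0,87],[1,-1,0,0,0,0,87],[1,-1,20,0,0,0,87],[1,-1,40,0,0,0,87],[1,-1,54,0,0,0,87],[1,-1,54,0,0,0,87],[1,-1,54,0,0,0,38],[1,-1,54,0,0,0,38],[1,-1,54,0,0,0,38],[1,-1,54,0,0,0,38],[1,-1,54,0,0,0,38],[1,-1,54,0,0,0,38],[1,-1,54,0,0,0,38]]]' 30
```

```text
t: 6.52
eef_pos: [0.4942, -0.066, 0.0233]
ee_rot: [-3.141, 0.0, -1.571]
force: [0.4, -0.7, 1.6]
width: 0.0438
gripper_force: 30.0
```

```bash
python3 -m jog '[[[0,0,-5,0,0,0,38],[0,0,-12,0,0,0,38],[0,0,-16,0,0,0,38],[0,0,-16,0,0,0,38],[0,0,-16,0,0,0,38],[0,0,-16,0,0,0,38],[0,0,-16,0,0,0,38],[0,0,-16,0,0,0,38]]]'
python3 - <<'E'
from h import *
F=[]
for i in range(5):
    grab_frame("side");F.append(arm.get_state()["force"])
print(np.mean(F,0),np.std(F,0))
E
python3 wm.py w3
```

```text
t: 7.52
eef_pos: [0.4939, -0.066, 0.0391]
ee_rot: [3.141, -0.0, -1.571]
force: [-0.2, 0.2, -6.2]
width: 0.0435
gripper_force: 30.0
[ 0.25436309  0.05704717 -5.45981269] [0.39022866 0.34111958 0.648144  ]
cam [ 0.494 -0.133  0.236]
blue (0, 0, 130, 57) [ 0.6031 -0.1869  0.0337  0.0536]
cap (374, 284, 45, 17) [ 0.4657 -0.0763  0.007   0.0195]
cap (224, 284, 44, 17) [ 0.523  -0.0762  0.007   0.0186]
cap (271, 262, 102, 39) [ 0.4941 -0.0676  0.0417  0.0425]
cap (287, 0, 122, 126) [ 0.4854 -0.1597  0.0407  0.041 ]
```

The load is about 5.5 N, so C2 is the full one and goes to blue. I'll lift it and approach blue, measuring both the ring and the held cap with the wrist camera.

```bash
python3 -m jog '[[[0,0,-30,0,0,0,38],[0,0,-70,0,0,0,38],[10,-40,-70,0,0,0,38],[30,-80,-70,0,0,0,38],[44,-110,-70,0,0,0,38],[44,-110,-70,0,0,0,38],[44,-110,-70,0,0,0,38]]]'
cat > held.py <<'E'
from wm import *
import sys
def held(tag,zc):
    measure(tag);P=camera_params("wrist");im,d=grab_frame("wrist");W=cloud("wrist",d);s=arm.get_state();e=s["eef_pos"]
    m=((d>0)&(abs(W[...,2]-zc)<.006)&(np.hypot(W[...,0]-e[0],W[...,1]-e[1])<.03)).astype(np.uint8)*255
    print("eef",e,"F",s["force"],s["gripper_force"])
    c=max(cv2.findContours(m,cv2.RETR_EXTERNAL,cv2.CHAIN_APPROX_NONE)[0],key=cv2.contourArea)
    print("cap z",np.median(W[m>0][:,2]),cv2.boundingRect(c))
    p=plane(c[:,0,:].astype(float),zc,P)[:,:2];print("cap x",p.min(0),p.max(0))
    h,sv,_=0,0,0
    C=im.astype(int);g=(C[...,2]>C[...,0]+60)&(abs(W[...,2]-zc)<.01)&(np.hypot(W[...,0]-e[0],W[...,1]-e[1])<.02)
    v,u=np.nonzero(g)
    if len(u): print("gold",len(u),plane(np.array([[u.mean(),v.mean()]]),zc,P)[0])
if __name__=="__main__": held(sys.argv[1],float(sys.argv[2]))
E
python3 held.py w4 .184
```

```text
t: 8.7
eef_pos: [0.6031, -0.1101, 0.1084]
ee_rot: [3.14, 0.0, -1.571]
force: [-0.1, 0.4, -5.5]
width: 0.0436
gripper_force: 30.0
cam [ 0.604 -0.177  0.305]
blue (265, 43, 105, 110) [ 0.6054 -0.2033  0.0638  0.0647]
cap (493, 134, 78, 78) [ 0.4881 -0.1612  0.0416  0.0418]
eef [ 0.60313791 -0.10976917  0.10902417] F [-0.36856675  0.05055082 -4.88727751] 29.987031323845486
cap z 0.1810046911935095 (265, 337, 113, 32)
cap x [ 0.58324874 -0.10962257] [ 0.62347318 -0.09703768]
gold 467 [ 0.60355203 -0.10707148  0.184     ]
```

View pics/w4.png

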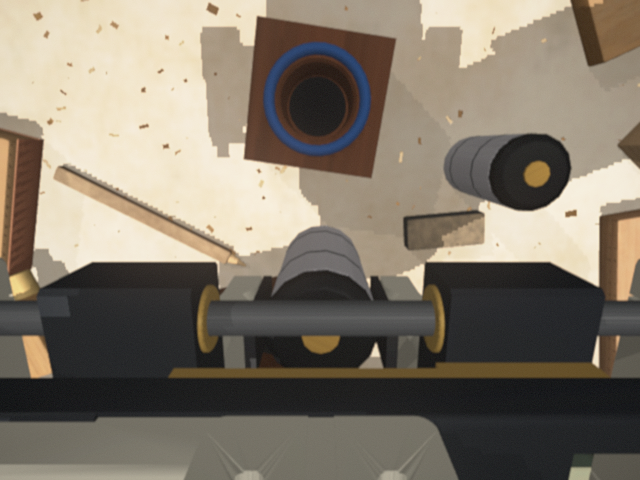

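The wrist view shows the blue ring centred at (318,98), upright and clear. I'll move the can over it, stopping a few mm above the mouth.

```bash
python3 -m jog '[[[40,-2,0,0,0,0,38],[80,-2,0,0,0,0,38],[93,-2,0,0,0,0,38],[93,-2,0,0,0,0,38],[93,-2,18,0,0,0,38],[93,-2,18,0,0,0,38],[93,-2,18,0,0,0,38]]]'
cat > ov.py <<'E'
from wm import *
import sys
# fits of the can's wall between cap and mouth, scene+side: cylinder r=22mm least squares
from scipy.optimize import least_squares
def can(col,tag,z0,z1):
    s=arm.get_state();e=s["eef_pos"];print("eef",e.round(4),"F",s["force"].round(2))
    for c in ("scene","side"):
        im,d=grab_frame(c);cv2.imwrite(f"pics/{c}{tag}.png",im);W=cloud(c,d);C=im.astype(int)
        P=W[(d>0)&(np.hypot(W[...,0]-e[0],W[...,1]-e[1])<.032)&(W[...,2]>z0)&(W[...,2]<z1)][:,:2]
        r=least_squares(lambda q:np.hypot(P[:,0]-q[0],P[:,1]-q[1])-.022,e[:2],loss="soft_l1",f_scale=.001)
        blue=(C[...,0]>C[...,2]+40) if col=="blue" else (C[...,2]>C[...,0]+110)
        Q=W[blue&(d>0)&(abs(W[...,2]-.059)<.004)&(np.hypot(W[...,0]-e[0],W[...,1]-e[1])<.05)][:,:2]
        # ring: outer 33, inner 23 annulus -> fit outer hull
        hl=cv2.convexHull(np.float32(Q))[:,0,:]
        g=least_squares(lambda q:np.hypot(hl[:,0]-q[0],hl[:,1]-q[1])-q[2],[*e[:2],.033],loss="soft_l1",f_scale=.001)
        print(c,"can",len(P),r.x.round(4),"ring",g.x.round(4))
if __name__=="__main__": can(sys.argv[1],sys.argv[2],float(sys.argv[3]),float(sys.argv[4]))
E
python3 ov.py blue 2 .075 .125
```

```text
t: 9.68
eef_pos: [0.6059, -0.2024, 0.0908]
ee_rot: [3.141, -0.0, -1.57]
force: [0.3, -0.1, -5.1]
width: 0.0433
gripper_force: 30.0
eef [ 0.6059 -0.2024  0.0908] F [ 0.3  -0.14 -5.07]
scene can 705 [ 0.6048 -0.2011] ring [ 0.603  -0.2046  0.0321]
side can 872 [ 0.6044 -0.2004] ring [ 0.6036 -0.1995  0.031 ]
```

```bash
python3 -m jog '[[[1.5,1,0,0,0,0,38],[1.5,1,4,0,0,0,38],[1.5,1,8,0,0,0,38],[1.5,1,10,0,0,0,38],[1.5,1,12,0,0,0,38],[1.5,1,14,0,0,0,38],[1.5,1,14,0,0,0,38]]]'
```

```text
t: 10.65
eef_pos: [0.6049, -0.2045, 0.077]
ee_rot: [3.141, 0.0, -1.571]
force: [-0.4, 0.1, -4.7]
width: 0.0435
gripper_force: 30.0
```

```bash
python3 -m jog '[[[0,0,2,0,0,0,38],[0,0,4,0,0,0,38],[0,0,6,0,0,0,38],[0,0,6,0,0,0,38]]]'
```

```text
t: 11.15
eef_pos: [0.6048, -0.2045, 0.0709]
ee_rot: [3.141, 0.0, -1.571]
force: [-1.2, -0.3, -5.2]
width: 0.0435
gripper_force: 30.0
```

```bash
python3 -m jog '[[[0,0,3,0,0,0,38],[0,0,6,0,0,0,38],[0,0,9,0,0,0,38],[0,0,12,0,0,0,38],[0,0,15,0,0,0,38],[0,0,15,0,0,0,38]]]'
```

```text
t: 11.9
eef_pos: [0.6048, -0.2045, 0.0558]
ee_rot: [3.141, 0.0, -1.571]
force: [-0.7, 0.5, -5.4]
width: 0.0437
gripper_force: 30.0
```

```bash
for i in 1; do python3 -m jog '[[[0,0,1,0,0,0,38],[0,0,2,0,0,0,38],[0,0,3,0,0,0,38],[0,0,4,0,0,0,38],[0,0,4,0,0,0,38]]]'; done
```

```text
t: 12.52
eef_pos: [0.6049, -0.2045, 0.0521]
ee_rot: [3.141, 0.0, -1.571]
force: [-0.2, 0.2, -5.1]
width: 0.0433
gripper_force: 30.0
```

```bash
python3 -m jog '[[[0,0,1,0,0,0,38],[0,0,2,0,0,0,38],[0,0,3,0,0,0,38],[0,0,3,0,0,0,38]]]'
```

```text
t: 13.02
eef_pos: [0.6049, -0.2045, 0.049]
ee_rot: [3.141, 0.0, -1.571]
force: [-0.8, 0.3, -6.1]
width: 0.0436
gripper_force: 30.0
```

```bash
python3 -m jog '[[[0,0,1,0,0,0,38],[0,0,2,0,0,0,38],[0,0,2,0,0,0,38]]]' | egrep 'eef_pos|force'
```

```text
eef_pos: [0.6049, -0.2045, 0.0471]
force: [0.4, -1.0, -4.5]
gripper_force: 30.0
```

```bash
python3 -m jog '[[[0,0,1,0,0,0,38],[0,0,2,0,0,0,38],[0,0,2,0,0,0,38]]]' | egrep 'eef_pos|force'
```

```text
eef_pos: [0.6049, -0.2045, 0.045]
force: [0.3, -0.1, -5.1]
gripper_force: 30.0
```

Underside is at about 21.7 mm.

```bash
python3 -m jog '[[[0,0,0.7,0,0,0,38],[0,0,1.4,0,0,0,38],[0,0,1.4,0,0,0,38]]]' | egrep 'eef_pos|force'
```

```text
eef_pos: [0.6052, -0.2046, 0.0443]
force: [-1.4, 0.7, -0.3]
gripper_force: 30.0
```

```bash
python3 -m jog '[[[0,0,0.7,0,0,0,38],[0,0,1.4,0,0,0,38],[0,0,1.4,0,0,0,38]]]' | egrep 'eef_pos|force'
```

```text
eef_pos: [0.6051, -0.2045, 0.0426]
force: [-2.2, -0.3, 3.6]
gripper_force: 30.0
```

```bash
python3 -m jog '[[[0,0,0.7,0,0,0,38],[0,0,1.4,0,0,0,38],[0,0,1.4,0,0,0,38]]]' | egrep 'eef_pos|force'
```

```text
eef_pos: [0.6051, -0.2045, 0.0409]
force: [-1.2, 1.0, 1.4]
gripper_force: 30.0
```

Pad contact came at eef z≈0.0445, and the pad is sliding at about 8 N. I'll keep on gently to the stop.

```bash
python3 -m jog '[[[0,0,0.6,0,0,0,38],[0,0,1.2,0,0,0,38],[0,0,1.2,0,0,0,38]]]' | egrep 'eef_pos|force'
```

```text
eef_pos: [0.6051, -0.2045, 0.0397]
force: [-1.0, 0.6, 1.7]
gripper_force: 30.0
```

```bash
python3 -m jog '[[[0,0,0.5,0,0,0,38],[0,0,1,0,0,0,38],[0,0,1,0,0,0,38]]]' | egrep 'eef_pos|force'
```

```text
eef_pos: [0.605, -0.2045, 0.0387]
force: [-0.8, 1.2, 1.8]
gripper_force: 30.0
```

```bash
python3 -m jog '[[[0,0,0.4,0,0,0,38],[0,0,0.8,0,0,0,38],[0,0,0.8,0,0,0,38]]]' | egrep 'eef_pos|force'
```

```text
eef_pos: [0.6051, -0.2046, 0.0383]
force: [-2.1, 2.0, 4.9]
gripper_force: 30.0
```

```bash
python3 -m jog '[[[0,0,0.4,0,0,0,38],[0,0,0.4,0,0,0,38]]]' | egrep 'eef_pos|force'
```

```text
eef_pos: [0.6052, -0.2046, 0.0383]
force: [-2.0, 1.5, 7.0]
gripper_force: 30.0
```

```bash
python3 -m jog '[[[0,0,0.4,0,0,0,38],[0,0,0.4,0,0,0,38]]]' | egrep 'eef_pos|force'
```

```text
eef_pos: [0.6052, -0.2046, 0.0382]
force: [-4.1, 2.8, 9.7]
gripper_force: 30.0
```

It is firmly on the stop: about 15 N, no travel left, underside ≈15 mm. I'll ease off, release, rise, and go to C1.

```bash
python3 -m jog '[[[0,0,-1,0,0,0,38],[0,0,-1,0,0,0,70],[0,0,-1,0,0,0,87],[0,0,-1,0,0,0,87],[0,0,-1,0,0,0,87],[0,0,-1,0,0,0,87],[0,0,-40,0,0,0,87],[0,0,-85,0,0,0,87],[-10,30,-95,0,0,0,87],[-30,80,-95,0,0,0,87],[-44.5,120,-95,0,0,0,87],[-44.5,120,-95,0,0,0,87]]]'
python3 ov.py blue 3 .075 .11 2>&1 | head -1
python3 - <<'E'
from h import *
for c in ("scene","side"):
    im,d=grab_frame(c);W=cloud(c,d);P=W[(d>0)&(np.hypot(W[...,0]-.605,W[...,1]+.2035)<.035)&(W[...,2]>.105)&(W[...,2]<.125)]
    (x,y),r=cv2.minEnclosingCircle(np.float32(P[:,:2]));print(c,x,y,r,np.median(P[:,2]))
    a=im[180:360,200:440] if c=="scene" else im[120:300,260:500]
    cv2.imwrite(f"pics/r_{c}.png",cv2.resize(a,None,fx=1.6,fy=1.6))
cv2.imwrite("pics/c2.png",np.hstack([cv2.imread("pics/r_scene.png"),cv2.imread("pics/r_side.png")]))
E
```

```text
t: 18.02
eef_pos: [0.4826, -0.1593, 0.1329]
ee_rot: [-3.141, 0.001, -1.57]
force: [1.0, 0.1, 0.4]
width: 0.0872
gripper_force: 0.0
eef [ 0.4826 -0.1593  0.1329] F [1.02 0.15 0.36]
scene 0.6023859977722168 -0.20427273213863373 0.022439593449234962 0.11015556174715765
side 0.6019620895385742 -0.20033255219459534 0.02259695716202259 0.11060905500017418
```

View pics/c2.png

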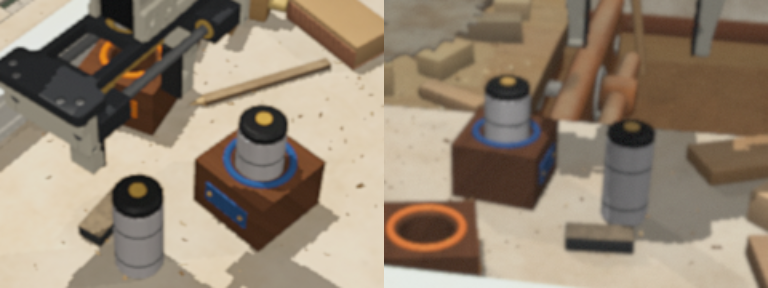

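The can stands upright in the blue holder and the bystanders are untouched. Next I'll grasp C1.

```bash
python3 -m jog '[[[0.5,-2,0,0,0,0,87],[0.5,-2,30,0,0,0,87],[0.5,-2,70,0,0,0,87],[0.5,-2,100,0,0,0,87],[0.5,-2,110,0,0,0,87],[0.5,-2,110,0,0,0,87],[0.5,-2,110,0,0,0,38],[0.5,-2,110,0,0,0,38],[0.5,-2,110,0,0,0,38],[0.5,-2,110,0,0,0,38],[0.5,-2,110,0,0,0,38],[0.5,-2,110,0,0,0,38],[0.5,-2,110,0,0,0,38]]]' 30
python3 -m jog '[[[0,0,-5,0,0,0,38],[0,0,-12,0,0,0,38],[0,0,-16,0,0,0,38],[0,0,-16,0,0,0,38],[0,0,-16,0,0,0,38],[0,0,-16,0,0,0,38]]]'
```

```text
t: 19.8
eef_pos: [0.487, -0.1606, 0.0223]
ee_rot: [3.142, -0.0, -1.571]
force: [-1.2, 0.6, 2.6]
width: 0.0439
gripper_force: 29.9
t: 20.55
eef_pos: [0.4868, -0.1605, 0.038]
ee_rot: [3.141, 0.0, -1.571]
force: [1.0, 0.1, -1.1]
width: 0.0438
gripper_force: 29.9
```

The load is about 1 N, so C1 is the empty one. I'll carry it to the orange holder.

```bash
python3 -m jog '[[[0,0,-40,0,0,0,38],[0,0,-75,0,0,0,38],[-30,0,-75,0,0,0,38],[-65,-20,-75,0,0,0,38],[-95,-60,-75,0,0,0,38],[-120,-110,-75,0,0,0,38],[-137,-155,-75,0,0,0,38],[-137,-155,-75,0,0,0,38],[-137,-155,-52,0,0,0,38],[-137,-155,-52,0,0,0,38],[-137,-155,-52,0,0,0,38]]]'
python3 ov.py orange 4 .075 .125
```

```text
t: 21.92
eef_pos: [0.6419, -0.0238, 0.0908]
ee_rot: [-3.141, -0.0, -1.571]
force: [0.2, -0.1, -1.1]
width: 0.0436
gripper_force: 29.9
eef [ 0.6419 -0.0238  0.0908] F [ 0.21 -0.11 -1.13]
scene can 676 [ 0.64   -0.0242] ring [ 0.6412 -0.0242  0.0342]
side can 1138 [ 0.6399 -0.0235] ring [ 0.6407 -0.0245  0.0348]
```

```bash
python3 -m jog '[[[0.3,-0.7,3,0,0,0,38],[0.3,-0.7,7,0,0,0,38],[0.3,-0.7,10,0,0,0,38],[0.3,-0.7,12,0,0,0,38],[0.3,-0.7,14,0,0,0,38],[0.3,-0.7,14,0,0,0,38]]]' | egrep 'eef_pos|force'
```

```text
eef_pos: [0.6426, -0.0238, 0.0759]
force: [-0.1, -0.9, -1.3]
gripper_force: 29.9
```

```bash
python3 -m jog '[[[0,0,2,0,0,0,38],[0,0,4,0,0,0,38],[0,0,6,0,0,0,38],[0,0,6,0,0,0,38]]]' | egrep 'eef_pos|force'
```

```text
eef_pos: [0.6426, -0.0238, 0.0699]
force: [0.0, 0.2, -0.8]
gripper_force: 29.9
```

```bash
python3 -m jog '[[[0,0,3,0,0,0,38],[0,0,6,0,0,0,38],[0,0,9,0,0,0,38],[0,0,12,0,0,0,38],[0,0,15,0,0,0,38],[0,0,17,0,0,0,38],[0,0,17,0,0,0,38]]]' | egrep 'eef_pos|force'
```

```text
eef_pos: [0.6426, -0.0238, 0.053]
force: [-0.4, -0.4, -1.5]
gripper_force: 29.9
```

```bash
python3 -m jog '[[[0,0,1,0,0,0,38],[0,0,2,0,0,0,38],[0,0,2,0,0,0,38]]]' | egrep 'eef_pos|force'
```

```text
eef_pos: [0.6426, -0.0238, 0.0511]
force: [-1.2, 1.1, -1.9]
gripper_force: 29.9
```

```bash
python3 -m jog '[[[0,0,1,0,0,0,38],[0,0,2,0,0,0,38],[0,0,2,0,0,0,38]]]' | egrep 'eef_pos|force'
```

```text
eef_pos: [0.6426, -0.0238, 0.049]
force: [-0.7, 0.6, -0.2]
gripper_force: 29.9
```

```bash
python3 -m jog '[[[0,0,0.7,0,0,0,38],[0,0,1.4,0,0,0,38],[0,0,1.4,0,0,0,38]]]' | egrep 'eef_pos|force'
```

```text
eef_pos: [0.6426, -0.0238, 0.0477]
force: [0.8, -0.2, -1.4]
gripper_force: 29.9
```

```bash
python3 -m jog '[[[0,0,0.7,0,0,0,38],[0,0,1.4,0,0,0,38],[0,0,1.4,0,0,0,38]]]' | egrep 'eef_pos|force'
```

```text
eef_pos: [0.6426, -0.0238, 0.0463]
force: [-0.1, 0.5, -1.4]
gripper_force: 29.9
```

```bash
python3 -m jog '[[[0,0,0.7,0,0,0,38],[0,0,1.4,0,0,0,38],[0,0,1.4,0,0,0,38]]]' | egrep 'eef_pos|force'
```

```text
eef_pos: [0.6426, -0.0238, 0.0449]
force: [-0.1, 0.1, -2.6]
gripper_force: 29.9
```

```bash
python3 -m jog '[[[0,0,0.7,0,0,0,38],[0,0,1.4,0,0,0,38],[0,0,1.4,0,0,0,38]]]' | egrep 'eef_pos|force'
```

```text
eef_pos: [0.6426, -0.0238, 0.0435]
force: [0.1, 0.1, -1.3]
gripper_force: 29.9
```

```bash
python3 -m jog '[[[0,0,0.7,0,0,0,38],[0,0,1.4,0,0,0,38],[0,0,1.4,0,0,0,38]]]' | egrep 'eef_pos|force'
```

```text
eef_pos: [0.6427, -0.0238, 0.0422]
force: [0.2, 0.3, -0.1]
gripper_force: 29.9
```

```bash
python3 -m jog '[[[0,0,0.7,0,0,0,38],[0,0,1.4,0,0,0,38],[0,0,1.4,0,0,0,38]]]' | egrep 'eef_pos|force'
```

```text
eef_pos: [0.6428, -0.0239, 0.0416]
force: [-2.2, 0.4, 5.7]
gripper_force: 30.0
```

Contact is at eef z≈0.042. I'll press on.

```bash
python3 -m jog '[[[0,0,0.7,0,0,0,38],[0,0,1.4,0,0,0,38],[0,0,1.4,0,0,0,38]]]' | egrep 'eef_pos|force'
```

```text
eef_pos: [0.6428, -0.0239, 0.0402]
force: [-1.9, 0.8, 5.2]
gripper_force: 30.0
```

```bash
python3 -m jog '[[[0,0,0.7,0,0,0,38],[0,0,1.4,0,0,0,38],[0,0,1.4,0,0,0,38]]]' | egrep 'eef_pos|force'
```

```text
eef_pos: [0.6428, -0.0239, 0.0389]
force: [-2.5, 0.4, 6.2]
gripper_force: 30.0
```

```bash
python3 -m jog '[[[0,0,0.6,0,0,0,38],[0,0,1.2,0,0,0,38],[0,0,1.2,0,0,0,38]]]' | egrep 'eef_pos|force'
```

```text
eef_pos: [0.6428, -0.0239, 0.0376]
force: [-3.1, 0.7, 6.0]
gripper_force: 30.0
```

```bash
python3 -m jog '[[[0,0,0.5,0,0,0,38],[0,0,0.9,0,0,0,38],[0,0,0.9,0,0,0,38]]]' | egrep 'eef_pos|force'
```

```text
eef_pos: [0.6428, -0.0239, 0.0368]
force: [-2.1, 1.2, 6.1]
gripper_force: 30.0
```

```bash
python3 -m jog '[[[0,0,0.4,0,0,0,38],[0,0,0.8,0,0,0,38],[0,0,0.8,0,0,0,38]]]' | egrep 'eef_pos|force'
```

```text
eef_pos: [0.6428, -0.0239, 0.036]
force: [-2.7, 0.3, 5.8]
gripper_force: 30.0
```

```bash
python3 -m jog '[[[0,0,0.4,0,0,0,38],[0,0,0.8,0,0,0,38],[0,0,0.8,0,0,0,38]]]' | egrep 'eef_pos|force'
```

```text
eef_pos: [0.6429, -0.0239, 0.0356]
force: [-2.9, 0.8, 9.3]
gripper_force: 30.0
```

```bash
python3 -m jog '[[[0,0,0.4,0,0,0,38],[0,0,0.4,0,0,0,38]]]' | egrep 'eef_pos|force'
```

```text
eef_pos: [0.6429, -0.0239, 0.0356]
force: [-4.3, 1.4, 10.8]
gripper_force: 30.0
```

```bash
python3 -m jog '[[[0,0,0.3,0,0,0,38],[0,0,0.3,0,0,0,38]]]' | egrep 'eef_pos|force'
```

```text
eef_pos: [0.6429, -0.0239, 0.0355]
force: [-5.8, 0.8, 13.9]
gripper_force: 30.0
```

It is on the stop: about 15 N, underside ≈13 mm. I'll ease off, release and rise.

```bash
python3 -m jog '[[[0,0,-1.2,0,0,0,38],[0,0,-1.2,0,0,0,70],[0,0,-1.2,0,0,0,87],[0,0,-1.2,0,0,0,87],[0,0,-1.2,0,0,0,87],[0,0,-1.2,0,0,0,87],[0,0,-30,0,0,0,87],[0,0,-80,0,0,0,87],[0,0,-130,0,0,0,87],[0,0,-130,0,0,0,87],[0,0,-130,0,0,0,87]]]'
python3 - <<'E'
from h import *
o=[]
for c in ("scene","side"):
    im,d=grab_frame(c);W=cloud(c,d)
    for n,x,y,zz in (("full",.605,-.2045,.113),("empty",.6425,-.0238,.1113)):
        P=W[(d>0)&(np.hypot(W[...,0]-x,W[...,1]-y)<.035)&(abs(W[...,2]-zz)<.008)]
        (a,b),r=cv2.minEnclosingCircle(np.float32(P[:,:2]));print(c,n,round(a,4),round(b,4),round(r,4),np.median(P[:,2]).round(4))
    a=im[140:320,200:440] if c=="scene" else im[140:320,190:430]
    o.append(cv2.resize(a,None,fx=1.6,fy=1.6))
cv2.imwrite("pics/c3.png",np.hstack(o))
E
```

```text
t: 31.28
eef_pos: [0.6424, -0.0237, 0.1634]
ee_rot: [-3.142, 0.001, -1.571]
force: [0.2, 0.1, -1.0]
width: 0.0872
gripper_force: 0.0
scene full 0.6028 -0.2029 0.0226 0.1103
scene empty 0.6379 -0.0262 0.0226 0.1089
side full 0.6018 -0.1996 0.0224 0.1105
side empty 0.639 -0.0206 0.022 0.1095
```

View pics/c3.png

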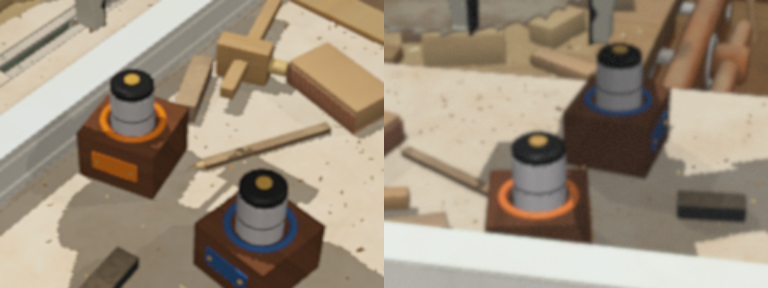

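Both cans are seated upright and clear of the gripper. The bystanders are in place.

```bash
python3 -c "
from station import arm
print(arm.job_done())"
```

```text
the job is handed in; nothing more can be done
None
```

The full canister (about 5.5 N) is in the blue-ringed holder and the empty one (about 1 N) in the orange-ringed one, both pressed home at about 15 N and released; the job is handed in at about 31 s, no verdict shown.

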